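# Set the coffee cups on their matching saucers

## Robot

A 6-joint arm with a two-finger parallel gripper is mounted at the origin on the work surface. World frame = base frame: x ahead of the robot, y to its left, z up, the work surface at z = 0. Lengths are in m, angles in rad, forces in N, time in s.
With the tool pointing down it reaches from about 0.35 to 0.775 m from the base axis. Payload 7.3 kg.
Tool frame: the origin (TCP) lies at the centre of the arm's flange, where the gripper is bolted on; the fingertips stand 178 mm ahead of it and the grasp point (between the pads) lies 159 mm ahead of it; z points along the fingers, y is the line along which they close (so a half turn about z gives the same grasp; the last joint's range is limited). The gripper opens to 92 mm and grips with 3 to 60 N. Pads are 19 mm wide; open, the fingers measure 130 mm over their backs; the gripper's body (75 mm by 190 mm) begins 47 mm behind the grasp point.
Start: joints at [-1.449, 0.342, 1.524, -0, 1.275, -0.146], TCP at [0.139, -0.506, 0.405] pointing down, gripper open.
Joint ranges: [-2.53, 2.53], [-0.77, 2.02], [0.04, 2.7], [-1, 4.14], [0.28, 2.66], [-3.11, 3.11]. Speed limits (rad/s): [2.57, 2.57, 3.14, 3.14, 3.14, 3.14].

## Interface

Orientations are given as [roll, pitch, yaw] about the fixed x, y, z axes, in that order (R = Rz(yaw) Ry(pitch) Rx(roll)).
In Python, from cell import telemetry, vision, ticket gives the robot as it stands.
- The arm moves only by the shell command python3 -m crank 'ROWS' [FORCE]. ROWS is JSON, a list of rows, each a list of 5 numbers: the gripper command: -1 is shut, 1 is fully open, values between are in proportion, then the shift along the tool's x, y, z in mm, then the turn about the tool's z in rad. In form: [[fingers, dx, dy, dz, roll], ...]. A call has 1 to 12 rows; each row is the pose to reach, as a shift and turn from the pose commanded when the call began, along the tool's axes at that moment; what a row does not reach only later rows make up. A row lasts 1/12 s, in which the tool goes at most 41.7 mm and 7.16 degrees, less where a joint would pass 70% of its speed; a pose out of reach is approached as far as the arm can. A call with a gripper value outside its range is refused whole. The fingers move at their own pace and stop on an object; FORCE is the grip in N (left out, the last holds). Time passes only in rows, so rows that repeat a pose let the fingers close. It gives the time, the measured TCP pose, the force, the opening and the grip force at its end, in the units of the state.
- telemetry.observe(): the state, without advancing time (a new reading comes with each control period).
- vision.read_camera(name): name is "scene" or "top" or "wrist"; returns (picture, depth): 384x512x3 uint8, red, green, blue; 384x512 float32, m along the optical axis (not along the pixel's ray), 0 where there is no reading.
- vision.get_calibration(name): a dict with "camera_matrix" (3x3 intrinsics, pixels), "rvec" (rotation vector, rad) and "tvec" (3), from world to camera coordinates, as OpenCV has them. Camera axes: x right, y down, z forward; pixel columns grow to the right and rows downward; lengths in m; the calibration is good to about 2 mm. A picture is of the moment at which its call begins: read the wrist's pose just before it. get_calibration takes no time and is no camera call; for the wrist camera it gives the pose at the moment of the call.
- ticket.hand_in(): hands the job in; it is judged then, once.
The state is a dict: "time": time; "qpos": joint angles; "qvel": joint speeds; "joint_efforts": joint torques, N m; "tool_pos": TCP position; "tool_rot": TCP orientation; "contact_force": force on the tool from outside, world axes, zero at the start; "torque": the same for the moment, N m; "opening": finger opening in m; "grip_force": force on a finger pad.
Only numpy, scipy, OpenCV 4.12 (cv2) and the standard library are available. Lean on these libraries where they do the work, as an engineer would, in place of code of your own. Each camera call takes 0.05 s, during which the arm holds its last target. There are 200 camera calls.

## Task

Lay out the coffee service: set each of the four cups upright in the middle of the saucer glazed in its own colour, white on white, blue on blue, yellow on yellow and green on green. Keep the cups upright and set them down without dropping them, and leave the saucers, the copper bowl and the glass jar where they stand. Which way the ears point does not matter.

Things in the scene. Friction and masses are not known exactly. Their poses are not given: they have to be found in the camera images.
- cup_white: Coffee cup glazed white: round and straight-sided, 62 mm outside diameter from 22 mm above its underside up to the rim at 60 mm, wall 3.5 mm, open top, narrowing below to a foot 46 mm across; about 0.14 kg. One ear (handle loop, 7 mm thick) sticks out on its +x side to 55 mm from the cup's axis, between 16 and 54 mm up. Origin: centre of the underside; z up along the cup's axis. It starts upright on the table (z = 0), ear pointing any way.
- cup_blue: Coffee cup glazed blue: round and straight-sided, 62 mm outside diameter from 22 mm above its underside up to the rim at 60 mm, wall 3.5 mm, open top, narrowing below to a foot 46 mm across; about 0.14 kg. One ear (handle loop, 7 mm thick) sticks out on its +x side to 55 mm from the cup's axis, between 16 and 54 mm up. Origin: centre of the underside; z up along the cup's axis. It starts upright on the table (z = 0), ear pointing any way.
- cup_yellow: Coffee cup glazed mustard yellow: round and straight-sided, 62 mm outside diameter from 22 mm above its underside up to the rim at 60 mm, wall 3.5 mm, open top, narrowing below to a foot 46 mm across; about 0.14 kg. One ear (handle loop, 7 mm thick) sticks out on its +x side to 55 mm from the cup's axis, between 16 and 54 mm up. Origin: centre of the underside; z up along the cup's axis. It starts upright on the table (z = 0), ear pointing any way.
- cup_green: Coffee cup glazed green: round and straight-sided, 62 mm outside diameter from 22 mm above its underside up to the rim at 60 mm, wall 3.5 mm, open top, narrowing below to a foot 46 mm across; about 0.14 kg. One ear (handle loop, 7 mm thick) sticks out on its +x side to 55 mm from the cup's axis, between 16 and 54 mm up. Origin: centre of the underside; z up along the cup's axis. It starts upright on the table (z = 0), ear pointing any way.
- saucer_white: Saucer glazed white, the partner of the white cup: round, 120 mm across, edge 14 mm high, with a flat well 76 mm across in the middle whose floor, where the cup's foot stands, is 5 mm above the underside; 0.19 kg, loose on the table, stays put if not pushed. Origin: centre of the underside; z up.
- saucer_blue: Saucer glazed blue, the partner of the blue cup: round, 120 mm across, edge 14 mm high, with a flat well 76 mm across in the middle whose floor, where the cup's foot stands, is 5 mm above the underside; 0.19 kg, loose on the table, stays put if not pushed. Origin: centre of the underside; z up.
- saucer_yellow: Saucer glazed mustard yellow, the partner of the mustard yellow cup: round, 120 mm across, edge 14 mm high, with a flat well 76 mm across in the middle whose floor, where the cup's foot stands, is 5 mm above the underside; 0.19 kg, loose on the table, stays put if not pushed. Origin: centre of the underside; z up.
- saucer_green: Saucer glazed green, the partner of the green cup: round, 120 mm across, edge 14 mm high, with a flat well 76 mm across in the middle whose floor, where the cup's foot stands, is 5 mm above the underside; 0.19 kg, loose on the table, stays put if not pushed. Origin: centre of the underside; z up.
- bowl: Copper-coloured aluminium bowl standing among the cups and saucers, 140 mm across at the rim, 60 mm high, empty, 0.22 kg, loose. Origin: centre of the underside; z up. Not to be moved. Other ware, unlisted, is out of the way, over 140 mm from the centre of any cup or saucer: jug and flask on the right, cruet stand, plates, candles at the far edge, all under 240 mm high; fork and spoon, 4 mm thick, lie flat to the right near the robot.
- jar: Empty glass storage jar with a steel screw-top lid, 86 mm across, 104 mm high, 0.38 kg, loose, standing to the left on the robot's side of the cups and saucers. Origin: centre of the underside; z up. Not to be moved.
Not all that is in view belongs to the job. Of the things that look like the cup_yellow, take the one that is nearest to the robot's base at the start. Leave any pink or red look-alike of the saucer_white alone.

How it is judged:
At the end, for the whole second after the job is handed in: Each cup stands in the well of the saucer of its own colour: axes within 12 mm of each other, foot on the well floor (cup's underside 2 to 9 mm above the saucer's), cup and saucer within 0.08 rad of upright, released and at rest (horizontal distance between cup_white and saucer_white below 0.012 m and z of cup_white in the frame of saucer_white between 0.002 and 0.009 m and angle between each of cup_white, saucer_white, cup_blue, saucer_blue, cup_yellow, saucer_yellow, cup_green, saucer_green's own z axis and vertical below 0.08 rad and linear speed of each of cup_white, cup_blue, cup_yellow, cup_green below 0.02 m/s and angular speed of each of cup_white, cup_blue, cup_yellow, cup_green below 0.2 rad/s and contact force between each of cup_white, cup_blue, cup_yellow, cup_green and the fingers below 0.05 N and horizontal distance between cup_blue and saucer_blue below 0.012 m and z of cup_blue in the frame of saucer_blue between 0.002 and 0.009 m and horizontal distance between cup_yellow and saucer_yellow below 0.012 m and z of cup_yellow in the frame of saucer_yellow between 0.002 and 0.009 m and horizontal distance between cup_green and saucer_green below 0.012 m and z of cup_green in the frame of saucer_green between 0.002 and 0.009 m); the robot touches nothing.
It fails at once if a cup was dropped or knocked (faster than 0.55 m/s while not held by the fingers) ((contact force between cup_white and the fingers below 0.05 N and linear speed of cup_white above 0.55 m/s) or (contact force between cup_blue and the fingers below 0.05 N and linear speed of cup_blue above 0.55 m/s) or (contact force between cup_yellow and the fingers below 0.05 N and linear speed of cup_yellow above 0.55 m/s) or (contact force between cup_green and the fingers below 0.05 N and linear speed of cup_green above 0.55 m/s)).
It fails at once if a cup was tipped (more than 0.6 rad) (angle between any of cup_white, cup_blue, cup_yellow, cup_green's own z axis and vertical above 0.6 rad).
It fails at once if a saucer was shifted by more than 30 mm (distance of any of saucer_white, saucer_blue, saucer_yellow, saucer_green from where it was at the start of the episode above 0.03 m).
It fails at once if the bowl or the jar was shifted by more than 20 mm (distance of any of bowl, jar from where it was at the start of the episode above 0.02 m).
It also fails if it takes over 115 s, if anything falls off the work surface, if the arm or the gripper's body presses on something with over 40 N, if the wrist force passes 120 N, or if a joint passes its speed limit or range.

## Working session

There is one attempt and no reset: what is moved stays moved. The work goes in short steps, Python scripts to look and compute and a shell command to move; the robot and the scene stay as the last step left them, time stands still between calls to the robot, and variables do not carry over. Pictures are saved under pics/ and viewed, at most 14 in all, crops included, and the job is handed in when it is done.

```bash
mkdir -p pics; ls; python3 - <<'E'
from cell import telemetry, vision
import cv2, numpy as np
print(telemetry.observe())
for n in ["top","scene"]:
    p,d=vision.read_camera(n); c=vision.get_calibration(n)
    np.savez(f"pics/{n}0.npz",p=p,d=d,K=c["camera_matrix"],r=c["rvec"],t=c["tvec"])
    print(n,c,d.min(),d.max())
    cv2.imwrite(f"pics/{n}0.png",cv2.resize(p[:,:,::-1],(800,600)))
E
```

```text
pics
{'time': 0.0, 'qpos': array([-1.44901717e+00,  3.42689731e-01,  1.52501554e+00, -7.74883273e-06,
        1.27539736e+00, -1.46013148e-01]), 'qvel': array([ 0.00040889, -0.00083258, -0.00069472, -0.00094235,  0.0005298 ,
        0.00043237]), 'joint_efforts': array([-6.70046338e-04, -4.31246102e+01, -2.44220209e+01,  7.17329420e-02,
        5.60350728e-02, -1.11402130e-04]), 'tool_pos': array([ 0.13891312, -0.50614259,  0.4040624 ]), 'tool_rot': array([-3.14009767e+00, -2.12362717e-04,  2.67794404e-01]), 'contact_force': array([-0.56468121, -0.11144894, -0.38490447]), 'torque': array([-0.03046052, -0.077675  ,  0.00135967]), 'grip_force': 0.0, 'opening': 0.0918239166725485}
top {'camera_matrix': array([[475.45901123,   0.        , 260.72377476],
       [  0.        , 475.45901123, 183.97803926],
       [  0.        ,   0.        ,   1.        ]]), 'rvec': array([ 2.16671505, -2.16810372,  0.10585563]), 'tvec': array([-0.05829982,  0.55487493,  1.91315646])} 0.0 2.874559
scene {'camera_matrix': array([[412.84818493,   0.        , 254.22883537],
       [  0.        , 412.84818493, 197.46344491],
       [  0.        ,   0.        ,   1.        ]]), 'rvec': array([ 1.64507839,  2.22350338, -0.58760251]), 'tvec': array([ 0.20889649, -0.46861043,  1.82324874])} 0.0 3.3693297
```

View pics/top0.png

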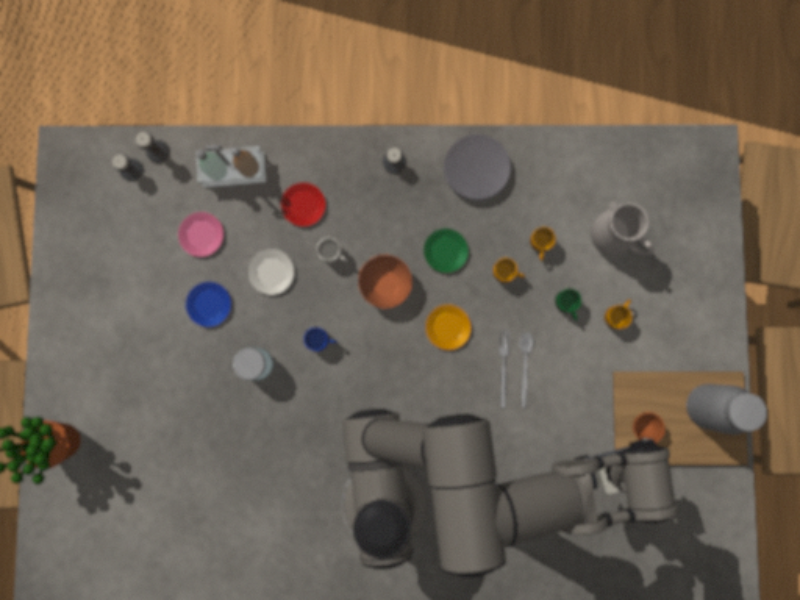

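View pics/scene0.png

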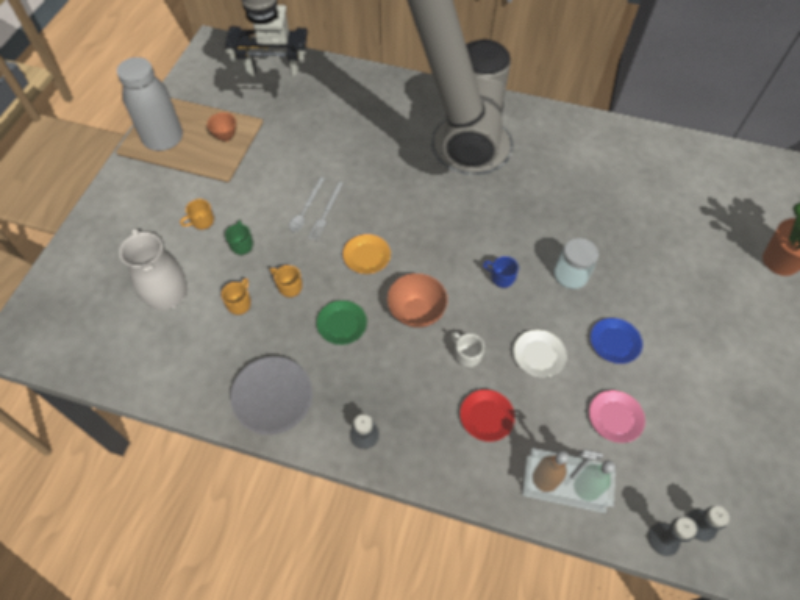

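The top view (800x600) shows cups: white (329,249), blue (317,340), green (569,302), yellow ones at (506,270), (543,238), (619,317). Saucers are white (271,273), blue (209,305), green (446,251) and yellow (449,328). The bowl is at (386,282) and the jar at (251,364). The pink and red saucers are decoys.

```bash
cat > h.py <<'E'
import cv2, numpy as np
def load(f): z=np.load(f); return z["p"],z["d"],z["K"],z["r"],z["t"]
def cast(uv,z,K,r,t):
    R=cv2.Rodrigues(r)[0]; uv=np.atleast_2d(uv).astype(float)
    d=np.c_[uv,np.ones(len(uv))]@np.linalg.inv(K).T@R; o=-R.T@np.ravel(t)
    return (o+d*((z-o[2])/d[:,2])[:,None])[:,:2]
def world(dep,K,r,t):
    R=cv2.Rodrigues(r)[0]; v,u=np.indices(dep.shape)
    c=np.stack([u,v,np.ones_like(u)],-1)@np.linalg.inv(K).T*dep[...,None]
    return (c-np.ravel(t))@R
def masks(p):
    h=cv2.cvtColor(p,cv2.COLOR_RGB2HSV); H,S,V=h[...,0],h[...,1],h[...,2]
    return dict(blue=(H>105)&(H<130)&(S>120)&(V>40),yellow=(H>14)&(H<30)&(S>170)&(V>70),green=(H>60)&(H<85)&(S>110)&(V>25),white=(S<35)&(V>135),copper=(H<13)&(S>90)&(S<200))
E
python3 - <<'E'
from h import *
for n in ["top","scene"]:
    p,d,*C=load(f"pics/{n}0.npz"); W=world(d,*C)
    for k,m in masks(p).items():
        nn,l,st,ce=cv2.connectedComponentsWithStats(m.astype(np.uint8))
        for i in range(1,nn):
            if st[i,4]<50: continue
            mm=(l==i); w=W[mm]; zt=np.percentile(w[:,2],95)
            z=.014 if zt<.03 else .06
            c=max(cv2.findContours(mm.astype(np.uint8),0,1)[0],key=cv2.contourArea)[:,0]
            q=cast(c,z,*C).astype(np.float32)
            (cx,cy),rad=cv2.minEnclosingCircle(q)
            x,y=w[:,:2].mean(0)
            if x<.25 or x>.9: continue
            print(n,k,ce[i].round(),st[i,4],"ztop %.3f encl (%.3f,%.3f) r%.3f mean (%.3f,%.3f) dist %.3f"%(zt,cx,cy,rad,x,y,np.hypot(x,y)))
E
```

```text
top blue [133. 194.] 621 ztop 0.016 encl (0.513,0.466) r0.058 mean (0.514,0.467) dist 0.695
top blue [203. 217.] 163 ztop 0.059 encl (0.417,0.168) r0.036 mean (0.420,0.177) dist 0.456
top yellow [347. 154.] 178 ztop 0.059 encl (0.667,-0.409) r0.039 mean (0.681,-0.415) dist 0.797
top yellow [323. 173.] 169 ztop 0.061 encl (0.594,-0.315) r0.036 mean (0.599,-0.313) dist 0.676
top yellow [396. 202.] 197 ztop 0.063 encl (0.484,-0.601) r0.038 mean (0.478,-0.600) dist 0.767
top yellow [287. 209.] 636 ztop 0.017 encl (0.453,-0.165) r0.059 mean (0.453,-0.165) dist 0.482
top green [285. 160.] 573 ztop 0.016 encl (0.655,-0.160) r0.057 mean (0.655,-0.160) dist 0.674
top green [363. 193.] 142 ztop 0.063 encl (0.509,-0.471) r0.034 mean (0.516,-0.475) dist 0.702
top white [252.  98.] 56 ztop 0.082 encl (0.904,-0.021) r0.017 mean (0.900,-0.022) dist 0.900
top white [ 76. 103.] 58 ztop 0.093 encl (0.887,0.699) r0.018 mean (0.881,0.690) dist 1.119
top white [129. 111.] 73 ztop 0.078 encl (0.858,0.477) r0.037 mean (0.852,0.480) dist 0.978
top white [148. 112.] 73 ztop 0.068 encl (0.844,0.398) r0.027 me
[... 757 characters left out ...]
.518,0.467) dist 0.698
scene green [218. 205.] 583 ztop 0.015 encl (0.658,-0.158) r0.055 mean (0.656,-0.160) dist 0.675
scene white [94. 65.] 1044 ztop 0.254 encl (0.175,-0.899) r0.197 mean (0.286,-0.797) dist 0.846
scene white [299. 208.] 77511 ztop 0.013 encl (0.387,0.009) r1.054 mean (0.552,0.116) dist 0.564
scene white [164. 236.] 127 ztop 0.035 encl (0.854,-0.279) r0.043 mean (0.836,-0.292) dist 0.885
scene white [232. 271.] 119 ztop 0.081 encl (0.896,-0.020) r0.022 mean (0.899,-0.020) dist 0.899
scene copper [266. 191.] 1014 ztop 0.060 encl (0.574,0.002) r0.072 mean (0.559,-0.002) dist 0.559
scene copper [311. 265.] 940 ztop 0.017 encl (0.783,0.222) r0.061 mean (0.784,0.223) dist 0.815
```

```bash
cat >> h.py <<'E'
def go(x,y,z,yaw=None):
    "print tool-frame shift (mm) and turn to bring TCP to x,y,z,yaw"
    from cell import telemetry
    s=telemetry.observe(); a=s["tool_rot"][2]; p=s["tool_pos"]
    R=cv2.Rodrigues(np.zeros(3))[0]
    from scipy.spatial.transform import Rotation as Ro
    R=Ro.from_euler("xyz",s["tool_rot"]).as_matrix()
    dl=(R.T@(np.array([x,y,z])-p)*1e3).round(1)
    w=0 if yaw is None else (a-yaw+np.pi/2)%np.pi-np.pi/2
    if yaw is not None:
        for k in (w,w-np.sign(w)*np.pi):
            print("  turn %.3f -> q6 ~ %.2f (at q1 %.2f)"%(k,np.arctan2(y,x)+np.pi/2-(a-k),np.arctan2(y,x)))
    print("to",(x,y,z),"shift",dl,"now",p.round(4),"yaw %.3f t %.1f"%(a,s["time"]),"rows>=",np.ceil(np.linalg.norm(dl)/41.7),np.ceil(abs(w)/.125))
E
python3 - <<'E'
from cell import vision
from h import *
c=vision.get_calibration("wrist");R=cv2.Rodrigues(c["rvec"])[0]
print("campos",-R.T@np.ravel(c["tvec"]),"axis",R[2],"right",R[0],c["camera_matrix"])
go(.52,-.37,.404,0.0)
p,d,*C=load("pics/top0.npz"); W=world(d,*C)
for n,x,y in [("white",.655,.14),("blue",.417,.172),("yellow",.597,-.314),("green",.513,-.473)]:
    w=W.reshape(-1,3); w=w[(np.hypot(w[:,0]-x,w[:,1]-y)<.07)&(w[:,2]>.045)&(w[:,2]<.075)]
    print(n,len(w),w.mean(0),w.min(0),w.max(0))
E
```

```text
campos [ 0.21409869 -0.48606236  0.3836931 ] axis [-0.27737734 -0.07417809 -0.95789322] right [ 0.26395191 -0.96453427 -0.00174025] [[285.5268389    0.         253.94151568]
 [  0.         285.5268389  189.96405614]
 [  0.           0.           1.        ]]
  turn 0.268 -> q6 ~ 0.95 (at q1 -0.62)
  turn -2.874 -> q6 ~ -2.19 (at q1 -0.62)
to (0.52, -0.37, 0.404) shift [ 4.035e+02 -3.050e+01  2.000e-01] now [ 0.1389 -0.5062  0.4041] yaw 0.268 t 0.1 rows>= 10.0 3.0
white 60 [0.6516984  0.14221386 0.05716785] [0.62441332 0.10229699 0.04620337] [0.68714052 0.17903274 0.06909642]
blue 62 [0.42162057 0.17133374 0.05819866] [0.39541174 0.1281377  0.04680604] [0.45158544 0.20845243 0.06847885]
yellow 60 [ 0.60191958 -0.31479136  0.05791466] [ 0.5716249  -0.35528014  0.04724362] [ 0.63319743 -0.28034036  0.06832748]
green 69 [ 0.51809675 -0.47299418  0.05650489] [ 0.47517069 -0.50273116  0.04525992] [ 0.55148326 -0.44039344  0.06942024]
```

```bash
python3 -m crank '[[1,40,-3,0,0.06],[1,80,-6,0,0.15],[1,120,-9,0,0.26],[1,160,-12,0,0.26],[1,200,-15,0,0.26],[1,240,-18,0,0.26],[1,280,-21,0,0.26],[1,320,-24,0,0.26],[1,350,-27,0,0.26],[1,380,-30,0,0.26],[1,403,-30,0,0.26],[1,403,-30,0,0.26]]' 15
python3 -m crank '[[1,0,0,0,0],[1,0,0,0,0]]'
python3 - <<'E'
from cell import telemetry, vision
from h import *
print(telemetry.observe()["tool_pos"])
c=vision.get_calibration("wrist");p,d=vision.read_camera("wrist")
np.savez("pics/w1.npz",p=p,d=d,K=c["camera_matrix"],r=c["rvec"],t=c["tvec"])
cv2.imwrite("pics/w1.png",cv2.resize(p[:,:,::-1],(800,600)))
E
```

```text
time: 1.1
tool_pos: [0.5231, -0.3686, 0.4036]
tool_rot: [-3.14, -0.001, 0.012]
contact_force: [-1.2, 0.0, -0.7]
opening: 0.0917
grip_force: 0.0
time: 1.27
tool_pos: [0.5192, -0.3709, 0.4041]
tool_rot: [-3.141, 0.001, 0.008]
contact_force: [-0.1, 0.5, 0.1]
opening: 0.0919
grip_force: 0.0
[ 0.51918927 -0.37085285  0.40414064]
```

View pics/w1.png

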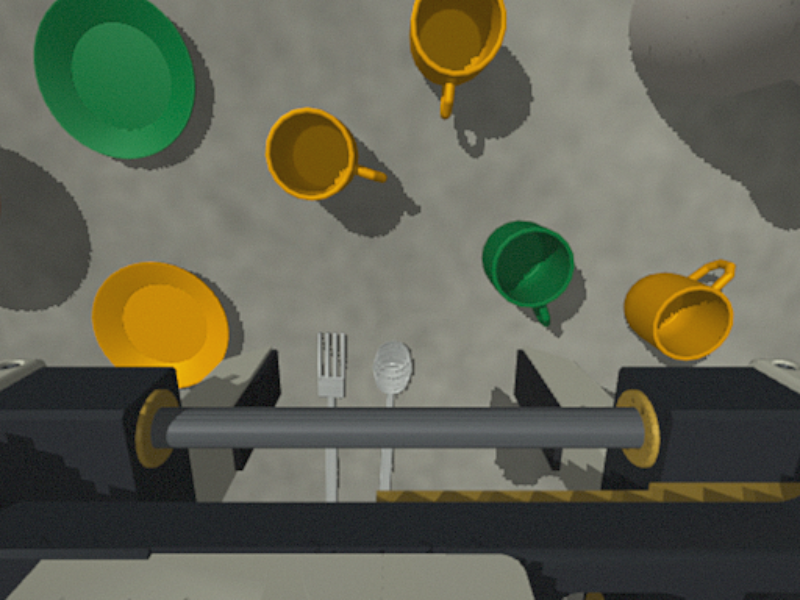

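The wrist view shows the target yellow cup's rim at (312,153) with the ear to the right. The green cup's rim is at (530,262) with the ear pointing down. The green saucer is at (113,75) and the yellow saucer at (160,323).

```bash
cat >> h.py <<'E'
def measure(f):
    p,d,*C=load(f); W=world(d,*C); out=[]
    for k,m in masks(p).items():
        if k=="copper": continue
        nn,l,st,ce=cv2.connectedComponentsWithStats(cv2.morphologyEx(m.astype(np.uint8),cv2.MORPH_OPEN,np.ones((2,2))))
        for i in range(1,nn):
            if st[i,4]<600: continue
            mm=(l==i); w=W[mm&(d>0)]; zt=np.percentile(w[:,2],97)
            if zt>.075 or zt<.008: continue
            z=.014 if zt<.03 else .06
            c=max(cv2.findContours(mm.astype(np.uint8),0,1)[0],key=cv2.contourArea)[:,0]
            (cx,cy),rad=cv2.minEnclosingCircle(cast(c,z,*C).astype(np.float32))
            s="%s px %s zt %.3f encl (%.3f,%.3f) r%.4f"%(k,ce[i].round(),zt,cx,cy,rad)
            if z==.06:
                # rim: mask pixels whose depth puts them near z=.06, cast exactly on that plane
                vv,uu=np.nonzero(mm&(W[...,2]>.056)&(W[...,2]<.066))
                q=cast(np.c_[uu,vv],.06,*C); o=q.mean(0)
                for _ in range(15):
                    A=np.c_[2*q,np.ones(len(q))]; b=(q**2).sum(1); s3=np.linalg.lstsq(A,b,rcond=None)[0]; o=s3[:2]; R=np.sqrt(s3[2]+o@o)
                    e=abs(np.hypot(*(q-o).T)-R); q=q[e<max(.004,1.0*e.std()+.002)]
                ear=w[(np.hypot(*(w[:,:2]-o).T)>.037)&(w[:,2]>.016)]
                s+=" | RIM (%.4f,%.4f) R%.4f n%d"%(*o,R,len(q))
                if len(ear): e=np.median(ear,0)[:2]-o; s+=" ear ang %.2f len %.3f n%d"%(np.arctan2(e[1],e[0]),np.hypot(*e),len(ear))
            print(s)
E
python3 - <<'E'
from h import *
measure("pics/w1.npz"); go(.6,-.315,.3)
E
```

```text
yellow px [292.  26.] zt 0.060 encl (0.665,-0.410) r0.0406 | RIM (0.6824,-0.4085) R0.0285 n436 ear ang 3.05 len 0.045 n112
yellow px [201. 100.] zt 0.060 encl (0.598,-0.323) r0.0425 | RIM (0.6018,-0.3099) R0.0284 n460 ear ang -1.88 len 0.045 n86
yellow px [437. 200.] zt 0.060 encl (0.491,-0.591) r0.0461 | RIM (0.4810,-0.5975) R0.0289 n538 ear ang -0.64 len 0.046 n139
yellow px [104. 206.] zt 0.014 encl (0.455,-0.164) r0.0601
green px [74. 48.] zt 0.013 encl (0.658,-0.159) r0.0601
green px [339. 171.] zt 0.060 encl (0.514,-0.467) r0.0434 | RIM (0.5237,-0.4706) R0.0287 n495 ear ang -2.76 len 0.045 n91
to (0.6, -0.315, 0.3) shift [ 81.7 -55.6 104.4] now [ 0.5188 -0.3712  0.4044] yaw 0.007 t 1.3 rows>= 4.0 0.0
```

```bash
python3 - <<'E'
from h import *
go(.602,-.310,.201,0.7)
E
```

```text
turn -0.693 -> q6 ~ 0.40 (at q1 -0.48)
  turn 2.449 -> q6 ~ 3.54 (at q1 -0.48)
to (0.602, -0.31, 0.201) shift [ 83.8 -60.5 203.4] now [ 0.5188 -0.3712  0.4044] yaw 0.007 t 1.3 rows>= 6.0 6.0
```

```bash
python3 -m crank '[[1,28,-20,15,-0.11],[1,56,-40,35,-0.23],[1,84,-60,60,-0.35],[1,84,-60,80,-0.47],[1,84,-60,90,-0.59],[1,84,-60,100,-0.69],[1,84,-60,125,-0.69],[1,84,-60,155,-0.69],[1,84,-60,180,-0.69],[1,84,-60,195,-0.69],[1,84,-60,203,-0.69],[1,84,-60,203,-0.69]]'
python3 -m crank '[[1,0,0,0,0],[0.4,0,0,0,0],[0,0,0,0,0],[-1,0,0,0,0],[-1,0,0,0,0],[-1,0,0,0,0],[-1,0,0,0,0],[-1,0,0,0,0]]' 15
python3 - <<'E'
from h import *
go(.4545,-.164,.206)
E
```

```text
time: 2.32
tool_pos: [0.6019, -0.3107, 0.1999]
tool_rot: [-3.138, 0.001, 0.696]
contact_force: [-0.4, -1.2, -0.1]
opening: 0.0918
grip_force: 0.0
time: 2.98
tool_pos: [0.6032, -0.31, 0.2022]
tool_rot: [3.141, 0.0, 0.698]
contact_force: [-0.1, 1.3, 3.2]
opening: 0.0606
grip_force: 15.0
to (0.4545, -0.164, 0.206) shift [ -20.1 -207.4   -3.9] now [ 0.6032 -0.31    0.2022] yaw 0.698 t 3.0 rows>= 5.0 0.0
```

```bash
python3 -m crank '[[-1,0,0,-15,0],[-1,0,0,-40,0],[-1,0,0,-65,0],[-1,0,-25,-80,0],[-1,-5,-60,-80,0],[-1,-10,-95,-80,0],[-1,-14,-130,-80,0],[-1,-17,-165,-80,0],[-1,-20,-190,-80,0],[-1,-20,-207,-80,0],[-1,-20,-207,-80,0],[-1,-20,-207,-80,0]]'
python3 - <<'E'
from h import *
go(.4545,-.164,.2075)
E
```

```text
time: 3.98
tool_pos: [0.4548, -0.164, 0.282]
tool_rot: [3.141, -0.0, 0.699]
contact_force: [1.0, 0.4, -1.2]
opening: 0.061
grip_force: 15.0
to (0.4545, -0.164, 0.2075) shift [-0.2 -0.3 74.5] now [ 0.4548 -0.164   0.282 ] yaw 0.699 t 4.0 rows>= 2.0 0.0
```

```bash
python3 -m crank '[[-1,0,0,25,0],[-1,0,0,45,0],[-1,0,0,60,0],[-1,0,0,68,0],[-1,0,0,72,0],[-1,0,0,75,0],[-1,0,0,75,0],[-1,0,0,75,0]]'
python3 -m crank '[[0.4,0,0,0,0],[0.5,0,0,0,0],[0.8,0,0,0,0],[1,0,0,0,0],[1,0,0,0,0],[1,0,0,0,0],[1,0,0,-15,0],[1,0,0,-40,0],[1,0,0,-75,0],[1,0,0,-100,0],[1,0,0,-100,0]]'
python3 - <<'E'
from h import *
go(.5237,-.4706,.201,0.); go(.5237,-.4706,.201,-0.6)
E
```

```text
time: 4.65
tool_pos: [0.4554, -0.1647, 0.2073]
tool_rot: [3.14, -0.001, 0.698]
contact_force: [-0.0, -0.9, -1.7]
opening: 0.0612
grip_force: 15.0
time: 5.57
tool_pos: [0.456, -0.1648, 0.3115]
tool_rot: [3.133, -0.003, 0.698]
contact_force: [1.2, -0.7, 0.2]
opening: 0.0915
grip_force: 0.0
  turn 0.698 -> q6 ~ 0.84 (at q1 -0.73)
  turn -2.444 -> q6 ~ -2.30 (at q1 -0.73)
to (0.5237, -0.4706, 0.201) shift [-145.   276.8  112.4] now [ 0.456  -0.1648  0.3115] yaw 0.698 t 5.6 rows>= 8.0 6.0
  turn 1.298 -> q6 ~ 1.44 (at q1 -0.73)
  turn -1.844 -> q6 ~ -1.70 (at q1 -0.73)
to (0.5237, -0.4706, 0.201) shift [-145.   276.8  112.4] now [ 0.456  -0.1648  0.3115] yaw 0.698 t 5.6 rows>= 8.0 11.0
```

```bash
python3 -m crank '[[1,-18,35,0,0],[1,-36,70,0,0.1],[1,-54,105,0,0.2],[1,-72,140,0,0.3],[1,-90,175,0,0.4],[1,-108,210,0,0.4],[1,-126,245,0,0.4],[1,-145,277,0,0.4],[1,-145,277,20,0.4],[1,-145,277,30,0.4],[1,-145,277,30,0.4],[1,-145,277,30,0.4]]'
python3 - <<'E'
from h import *
go(.5237,-.4706,.201)
E
```

```text
time: 6.57
tool_pos: [0.5216, -0.4685, 0.2753]
tool_rot: [-3.138, 0.001, 0.299]
contact_force: [0.1, 0.9, 0.9]
opening: 0.0917
grip_force: 0.0
to (0.5237, -0.4706, 0.201) shift [ 1.5  2.9 74.3] now [ 0.5216 -0.4685  0.2753] yaw 0.299 t 6.6 rows>= 2.0 0.0
```

```bash
python3 -m crank '[[1,1.5,3,15,0],[1,1.5,3,40,0],[1,1.5,3,58,0],[1,1.5,3,70,0],[1,1.5,3,75,0],[0.4,1.5,3,75,0],[0,1.5,3,75,0],[-1,1.5,3,75,0],[-1,1.5,3,75,0],[-1,1.5,3,75,0],[-1,1.5,3,75,0],[-1,1.5,3,75,0]]' 15
python3 -m crank '[[-1,0,0,0,0],[-1,0,0,-15,0],[-1,0,0,-40,0],[-1,0,0,-65,0],[-1,0,0,-80,0],[-1,0,0,-90,0],[-1,0,0,-90,0],[-1,0,0,-90,0]]'
python3 - <<'E'
from h import *
go(.658,-.159,.29)
E
```

```text
time: 7.57
tool_pos: [0.5242, -0.4723, 0.2028]
tool_rot: [3.14, -0.001, 0.298]
contact_force: [-0.2, 0.9, 4.8]
opening: 0.0613
grip_force: 15.0
time: 8.23
tool_pos: [0.5239, -0.472, 0.2911]
tool_rot: [-3.141, 0.0, 0.298]
contact_force: [-0.8, 0.6, -1.4]
opening: 0.0613
grip_force: 15.0
to (0.658, -0.159, 0.29) shift [ 220.  -259.9    1.2] now [ 0.5239 -0.472   0.2911] yaw 0.298 t 8.2 rows>= 9.0 0.0
```

```bash
python3 -m crank '[[-1,20,-23,0,0],[-1,44,-52,0,0],[-1,68,-81,0,0],[-1,92,-110,0,0],[-1,116,-139,0,0],[-1,140,-168,0,0],[-1,164,-197,0,0],[-1,190,-226,0,0],[-1,210,-250,0,0],[-1,220,-260,0,0],[-1,220,-260,0,0],[-1,220,-260,0,0]]'
python3 -m crank '[[-1,0,0,0,0],[-1,0,0,0,0]]'
python3 - <<'E'
from h import *
go(.658,-.159,.2075)
E
```

```text
time: 9.23
tool_pos: [0.658, -0.1586, 0.2901]
tool_rot: [-3.141, 0.002, 0.299]
contact_force: [-0.6, -0.6, -1.6]
opening: 0.0611
grip_force: 15.0
time: 9.4
tool_pos: [0.6575, -0.1607, 0.2911]
tool_rot: [-3.141, 0.001, 0.296]
contact_force: [0.5, -0.7, -0.6]
opening: 0.0615
grip_force: 15.0
to (0.658, -0.159, 0.2075) shift [ 1.1 -1.5 83.6] now [ 0.6575 -0.1607  0.2911] yaw 0.296 t 9.4 rows>= 3.0 0.0
```

```bash
python3 -m crank '[[-1,0,-1,25,0],[-1,0,-1,50,0],[-1,0,-1,68,0],[-1,0,-1,78,0],[-1,0,-1,82,0],[-1,0,-1,85,0],[-1,0,-1,85,0],[-1,0,-1,85,0]]'
python3 -m crank '[[0.4,0,0,0,0],[0.5,0,0,0,0],[0.8,0,0,0,0],[1,0,0,0,0],[1,0,0,0,0],[1,0,0,0,0],[1,0,0,-15,0],[1,0,0,-40,0],[1,0,0,-75,0],[1,0,0,-115,0],[1,0,0,-155,0],[1,0,0,-195,0]]'
python3 - <<'E'
from h import *
go(.45,.15,.404,0.0)
E
```

```text
time: 10.07
tool_pos: [0.6581, -0.1588, 0.2081]
tool_rot: [3.14, -0.002, 0.297]
contact_force: [-0.1, 1.1, -1.2]
opening: 0.061
grip_force: 14.9
time: 11.07
tool_pos: [0.6574, -0.1579, 0.4036]
tool_rot: [-3.142, 0.0, 0.298]
contact_force: [0.3, 0.4, 0.1]
opening: 0.0916
grip_force: 0.0
  turn 0.298 -> q6 ~ 1.89 (at q1 0.32)
  turn -2.844 -> q6 ~ -1.25 (at q1 0.32)
to (0.45, 0.15, 0.404) shift [-1.079e+02 -3.552e+02 -3.000e-01] now [ 0.6574 -0.1579  0.4036] yaw 0.298 t 11.1 rows>= 9.0 3.0
```

```bash
python3 -m crank '[[1,0,-38,0,0],[1,0,-79,0,0.1],[1,0,-120,0,0.2],[1,0,-161,0,0.3],[1,0,-202,0,0.3],[1,0,-243,0,0.3],[1,0,-284,0,0.3],[1,0,-325,0,0.3],[1,0,-366,0,0.3],[1,0,-405,0,0.3],[1,0,-440,0,0.3],[1,0,-459,0,0.3]]'
python3 -m crank '[[1,0,0,0,0],[1,0,0,0,0],[1,0,0,0,0]]'
python3 - <<'E'
from cell import telemetry, vision
from h import *
c=vision.get_calibration("wrist");p,d=vision.read_camera("wrist")
np.savez("pics/w2.npz",p=p,d=d,K=c["camera_matrix"],r=c["rvec"],t=c["tvec"])
cv2.imwrite("pics/w2.png",cv2.resize(p[:,:,::-1],(800,600)))
measure("pics/w2.npz")
E
```

```text
time: 12.07
tool_pos: [0.5213, 0.2842, 0.4018]
tool_rot: [-3.141, 0.0, 0.001]
contact_force: [-0.0, -0.3, -0.6]
opening: 0.0917
grip_force: 0.0
time: 12.32
tool_pos: [0.5233, 0.2802, 0.4016]
tool_rot: [3.141, -0.0, -0.002]
contact_force: [0.1, -0.3, -0.6]
opening: 0.0918
grip_force: 0.0
blue px [111. 171.] zt 0.013 encl (0.515,0.467) r0.0599
white px [380.  54.] zt 0.060 encl (0.652,0.153) r0.0364 | RIM (0.6545,0.1498) R0.0288 n634 ear ang -2.12 len 0.042 n16
white px [228. 101.] zt 0.013 encl (0.607,0.317) r0.0757
```

View pics/w2.png

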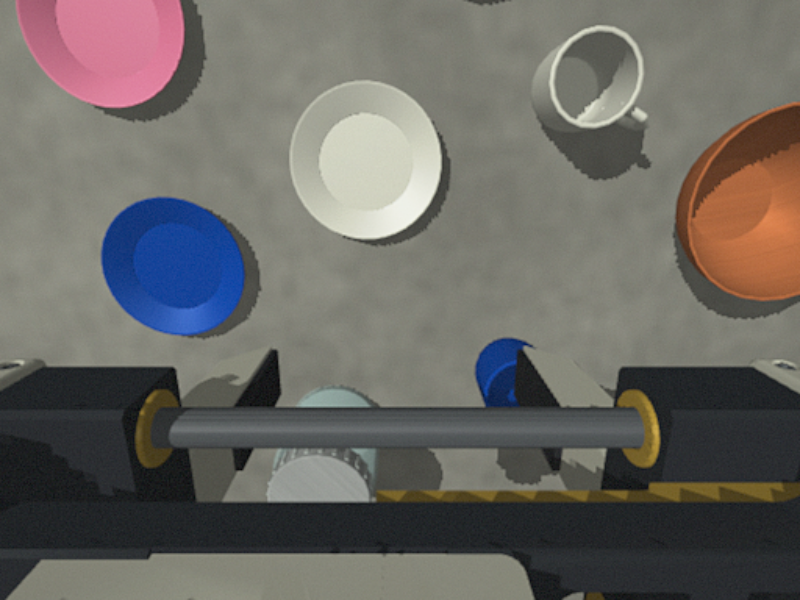

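The wrist view shows the white saucer at (366,160), with its mask slightly contaminated. The white cup's rim is at (597,77) with the ear at (637,117). The blue saucer is at (174,265), the bowl is on the right, and the blue cup is partly hidden at (505,372).

```bash
python3 - <<'E'
from h import *
p,d,*C=load("pics/w2.npz"); W=world(d,*C)
h=cv2.cvtColor(p,cv2.COLOR_RGB2HSV)
for z0,V in ((.0,150),(.003,130)):
    m=((h[...,2]>V)&(W[...,2]>z0)&(W[...,2]<.02)&(h[...,1]<60)).astype(np.uint8)
    m=cv2.morphologyEx(m,cv2.MORPH_OPEN,np.ones((7,7)))
    c=max(cv2.findContours(m,0,1)[0],key=cv2.contourArea)[:,0]
    print(cv2.boundingRect(c),cv2.minEnclosingCircle(cast(c,.014,*C).astype(np.float32)))
go(.6545,.1498,.201,-.3)
E
```

```text
(185, 52, 97, 101) ((0.6013504862785339, 0.30493125319480896), 0.05996702238917351)
(185, 52, 97, 101) ((0.6016578674316406, 0.30520087480545044), 0.05964059382677078)
  turn 0.297 -> q6 ~ 2.10 (at q1 0.23)
  turn -2.845 -> q6 ~ -1.05 (at q1 0.23)
to (0.6545, 0.1498, 0.201) shift [131.4 129.4 200.7] now [0.5235 0.2797 0.4017] yaw -0.003 t 12.4 rows>= 7.0 3.0
```

```bash
python3 -m crank '[[1,26,26,20,-0.11],[1,52,52,40,-0.23],[1,80,78,60,-0.35],[1,106,104,80,-0.47],[1,131,129,95,-0.59],[1,131,129,105,-0.7],[1,131,129,115,-0.7],[1,131,129,115,-0.7],[1,131,129,115,-0.7]]'
python3 - <<'E'
from h import *
go(.6545,.1498,.2015)
E
```

```text
time: 13.12
tool_pos: [0.6534, 0.1513, 0.2865]
tool_rot: [-3.141, 0.001, 0.694]
contact_force: [-1.1, -0.6, -0.5]
opening: 0.092
grip_force: 0.0
to (0.6545, 0.1498, 0.2015) shift [-0.   1.9 85. ] now [0.6534 0.1513 0.2865] yaw 0.694 t 13.1 rows>= 3.0 0.0
```

```bash
python3 -m crank '[[1,0,1,20,0],[1,0,1,50,0],[1,0,1,70,0],[1,0,1,80,0],[1,0,1,85,0],[0.4,0,1,85,0],[0,0,1,85,0],[-1,0,1,85,0],[-1,0,1,85,0],[-1,0,1,85,0],[-1,0,1,85,0],[-1,0,1,85,0]]' 15
python3 -m crank '[[-1,0,0,0,0],[-1,0,0,-15,0],[-1,0,0,-40,0],[-1,0,0,-65,0],[-1,0,0,-80,0],[-1,0,0,-90,0],[-1,0,0,-90,0],[-1,0,0,-90,0]]'
python3 - <<'E'
from h import *
go(.6015,.305,.291)
E
```

```text
time: 14.12
tool_pos: [0.6548, 0.1507, 0.2029]
tool_rot: [3.14, -0.002, 0.698]
contact_force: [0.4, -0.1, 4.8]
opening: 0.063
grip_force: 15.0
time: 14.78
tool_pos: [0.6543, 0.1506, 0.2912]
tool_rot: [-3.141, 0.001, 0.698]
contact_force: [0.3, 0.0, -1.4]
opening: 0.063
grip_force: 15.0
to (0.6015, 0.305, 0.291) shift [  58.8 -152.2    0.2] now [0.6543 0.1506 0.2912] yaw 0.698 t 14.8 rows>= 4.0 0.0
```

```bash
python3 -m crank '[[-1,8,-22,0,0],[-1,18,-48,0,0],[-1,29,-74,0,0],[-1,39,-100,0,0],[-1,49,-126,0,0],[-1,56,-145,0,0],[-1,59,-152,0,0],[-1,59,-152,0,0],[-1,59,-152,0,0],[-1,59,-152,0,0]]'
python3 - <<'E'
from h import *
go(.6015,.305,.206)
E
```

```text
time: 15.62
tool_pos: [0.6025, 0.3037, 0.2909]
tool_rot: [3.141, 0.001, 0.697]
contact_force: [-0.2, -0.8, -0.8]
opening: 0.0633
grip_force: 15.0
to (0.6015, 0.305, 0.206) shift [ 0.2 -1.6 84.9] now [0.6025 0.3037 0.2909] yaw 0.697 t 15.6 rows>= 3.0 0.0
```

```bash
python3 -m crank '[[-1,0,-1,25,0],[-1,0,-1,50,0],[-1,0,-1,68,0],[-1,0,-1,78,0],[-1,0,-1,82,0],[-1,0,-1,85,0],[-1,0,-1,85,0],[-1,0,-1,85,0]]'
python3 -m crank '[[0.4,0,0,0,0],[0.5,0,0,0,0],[0.8,0,0,0,0],[1,0,0,0,0],[1,0,0,0,0],[1,0,0,0,0],[1,0,0,-15,0],[1,0,0,-40,0],[1,0,0,-75,0],[1,0,0,-115,0],[1,0,0,-155,0],[1,0,0,-195,0]]'
python3 - <<'E'
from h import *
go(.37,.19,.404,0.0)
E
```

```text
time: 16.28
tool_pos: [0.6021, 0.3053, 0.208]
tool_rot: [3.141, -0.002, 0.697]
contact_force: [0.5, 0.5, -0.8]
opening: 0.063
grip_force: 15.0
time: 17.28
tool_pos: [0.601, 0.3057, 0.4036]
tool_rot: [3.142, 0.0, 0.698]
contact_force: [0.9, 0.0, 0.2]
opening: 0.0916
grip_force: 0.0
  turn 0.698 -> q6 ~ 2.05 (at q1 0.47)
  turn -2.444 -> q6 ~ -1.10 (at q1 0.47)
to (0.37, 0.19, 0.404) shift [-251.4  -59.8   -0.4] now [0.601  0.3057 0.4036] yaw 0.698 t 17.3 rows>= 7.0 6.0
```

```bash
python3 -m crank '[[1,-36,-8,0,0.11],[1,-72,-17,0,0.23],[1,-108,-26,0,0.35],[1,-144,-34,0,0.47],[1,-180,-43,0,0.59],[1,-216,-52,0,0.7],[1,-240,-58,0,0.7],[1,-251,-60,0,0.7],[1,-251,-60,0,0.7],[1,-251,-60,0,0.7],[1,-251,-60,0,0.7]]'
python3 - <<'E'
from cell import telemetry, vision
from h import *
c=vision.get_calibration("wrist");p,d=vision.read_camera("wrist")
np.savez("pics/w3.npz",p=p,d=d,K=c["camera_matrix"],r=c["rvec"],t=c["tvec"])
cv2.imwrite("pics/w3.png",cv2.resize(p[:,:,::-1],(800,600)))
measure("pics/w3.npz"); go(.418,.175,.2015)
E
```

```text
time: 18.2
tool_pos: [0.3713, 0.1908, 0.402]
tool_rot: [-3.141, -0.001, -0.002]
contact_force: [0.1, -0.3, -1.0]
opening: 0.0917
grip_force: 0.0
blue px [31. 50.] zt 0.014 encl (0.514,0.466) r0.0598
blue px [266. 130.] zt 0.060 encl (0.421,0.168) r0.0406 | RIM (0.4229,0.1798) R0.0284 n391 ear ang -1.70 len 0.044 n77
yellow px [503. 108.] zt 0.013 encl (0.446,-0.127) r0.0472
white px [138.  11.] zt 0.014 encl (0.543,0.323) r0.0365
to (0.418, 0.175, 0.2015) shift [ 46.5  15.8 200.3] now [0.3714 0.1909 0.4018] yaw -0.002 t 18.2 rows>= 5.0 0.0
```

View pics/w3.png

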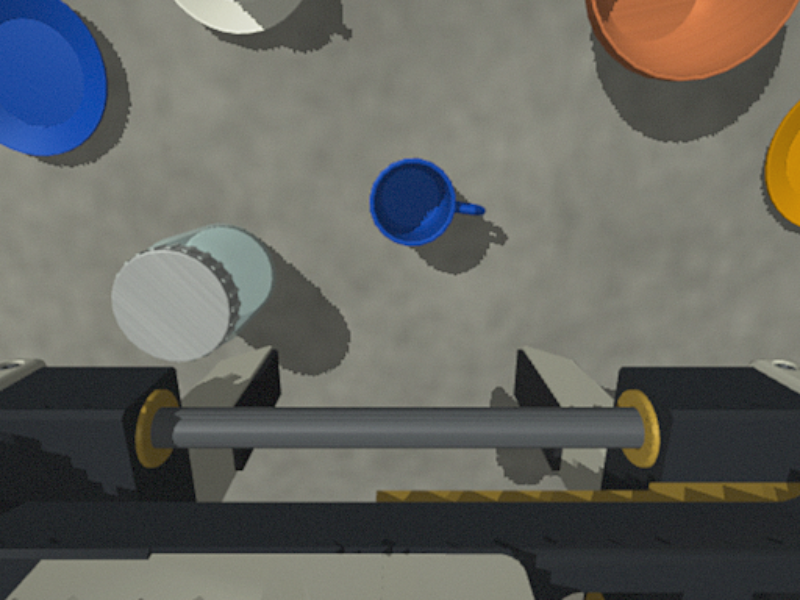

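The blue cup's rim is at (412,202) with the ear to the right at (470,209), and it stands clear of the jar.

```bash
python3 -m crank '[[1,15,4,15,-0.11],[1,30,8,35,-0.23],[1,51.5,11,55,-0.35],[1,51.5,11,70,-0.47],[1,51.5,11,85,-0.59],[1,51.5,11,95,-0.71],[1,51.5,11,105,-0.83],[1,51.5,11,110,-0.95],[1,51.5,11,115,-1.0],[1,51.5,11,115,-1.0],[1,51.5,11,115,-1.0]]'
python3 - <<'E'
from h import *
go(.4229,.1798,.2015)
E
```

```text
time: 19.17
tool_pos: [0.4226, 0.1796, 0.2861]
tool_rot: [-3.141, 0.001, 0.996]
contact_force: [0.1, 0.6, -0.2]
opening: 0.0917
grip_force: 0.0
to (0.4229, 0.1798, 0.2015) shift [ 0.4  0.2 84.6] now [0.4226 0.1796 0.2861] yaw 0.996 t 19.2 rows>= 3.0 0.0
```

```bash
python3 -m crank '[[1,0,0,20,0],[1,0,0,50,0],[1,0,0,70,0],[1,0,0,80,0],[1,0,0,85,0],[0.4,0,0,85,0],[0,0,0,85,0],[-1,0,0,85,0],[-1,0,0,85,0],[-1,0,0,85,0],[-1,0,0,85,0],[-1,0,0,85,0]]' 15
python3 -m crank '[[-1,0,0,0,0],[-1,0,0,-15,0],[-1,0,0,-40,0],[-1,0,0,-65,0],[-1,0,0,-80,0],[-1,0,0,-90,0],[-1,0,0,-90,0],[-1,0,0,-90,0]]'
python3 - <<'E'
from h import *
go(.5145,.4665,.291)
E
```

```text
time: 20.17
tool_pos: [0.4222, 0.1794, 0.2024]
tool_rot: [3.14, -0.001, 0.998]
contact_force: [-0.4, 0.3, 6.2]
opening: 0.0621
grip_force: 15.0
time: 20.83
tool_pos: [0.4218, 0.1793, 0.2917]
tool_rot: [3.141, -0.0, 0.998]
contact_force: [-0.2, 0.1, -1.3]
opening: 0.0625
grip_force: 15.0
to (0.5145, 0.4665, 0.291) shift [291.6 -77.8   0.8] now [0.4218 0.1793 0.2917] yaw 0.998 t 20.8 rows>= 8.0 0.0
```

```bash
python3 -m crank '[[-1,26,-7,0,0],[-1,62,-16,0,0],[-1,98,-26,0,0],[-1,134,-36,0,0],[-1,170,-45,0,0],[-1,206,-55,0,0],[-1,242,-64,0,0],[-1,272,-72,0,0],[-1,287,-76,0,0],[-1,291,-78,0,0],[-1,291,-78,0,0],[-1,291,-78,0,0]]'
python3 -m crank '[[-1,0,0,0,0],[-1,0,0,0,0]]'
python3 - <<'E'
from h import *
go(.5145,.4665,.2065)
E
```

```text
time: 21.83
tool_pos: [0.5138, 0.4654, 0.2901]
tool_rot: [-3.141, 0.003, 0.998]
contact_force: [0.2, -0.1, -0.0]
opening: 0.0622
grip_force: 15.0
time: 22.0
tool_pos: [0.5143, 0.465, 0.2917]
tool_rot: [3.142, 0.001, 0.997]
contact_force: [0.0, -0.2, -0.8]
opening: 0.0623
grip_force: 15.0
to (0.5145, 0.4665, 0.2065) shift [ 1.4 -0.6 85.2] now [0.5143 0.465  0.2917] yaw 0.997 t 22.0 rows>= 3.0 0.0
```

```bash
python3 -m crank '[[-1,1,0,25,0],[-1,1,0,50,0],[-1,1,0,68,0],[-1,1,0,78,0],[-1,1,0,82,0],[-1,1,0,85,0],[-1,1,0,85,0],[-1,1,0,85,0]]'
python3 -m crank '[[0.4,0,0,0,0],[0.5,0,0,0,0],[0.8,0,0,0,0],[1,0,0,0,0],[1,0,0,0,0],[1,0,0,0,0],[1,0,0,-15,0],[1,0,0,-40,0],[1,0,0,-75,0],[1,0,0,-115,0],[1,0,0,-155,0],[1,0,0,-195,0]]'
python3 - <<'E'
from h import *
go(.43,.3,.404,0.2)
E
```

```text
time: 22.67
tool_pos: [0.5151, 0.4672, 0.2082]
tool_rot: [3.141, -0.003, 0.998]
contact_force: [-0.0, 0.3, -1.1]
opening: 0.0621
grip_force: 15.0
time: 23.67
tool_pos: [0.5144, 0.4669, 0.4036]
tool_rot: [-3.142, 0.0, 0.998]
contact_force: [-0.3, -0.4, 0.8]
opening: 0.0916
grip_force: 0.0
  turn 0.798 -> q6 ~ 1.98 (at q1 0.61)
  turn -2.344 -> q6 ~ -1.16 (at q1 0.61)
to (0.43, 0.3, 0.404) shift [-186.    19.6   -0.4] now [0.5144 0.4669 0.4036] yaw 0.998 t 23.7 rows>= 5.0 7.0
```

```bash
python3 -m crank '[[1,-30,3,0,0.11],[1,-66,7,0,0.23],[1,-102,11,0,0.35],[1,-138,15,0,0.47],[1,-170,18,0,0.59],[1,-186,20,0,0.71],[1,-186,20,0,0.8],[1,-186,20,0,0.8],[1,-186,20,0,0.8],[1,-186,20,0,0.8]]'
python3 - <<'E'
from cell import telemetry, vision
from h import *
c=vision.get_calibration("wrist");p,d=vision.read_camera("wrist")
np.savez("pics/w4.npz",p=p,d=d,K=c["camera_matrix"],r=c["rvec"],t=c["tvec"])
cv2.imwrite("pics/w4.png",cv2.resize(p[:,:,::-1],(800,600)))
q,_=vision.read_camera("scene"); cv2.imwrite("pics/s4.png",cv2.resize(q[80:300,80:450,::-1],(800,476)))
measure("pics/w4.npz"); go(.45,-.18,.404,0.2)
E
```

```text
time: 24.5
tool_pos: [0.4309, 0.3003, 0.4017]
tool_rot: [-3.142, -0.0, 0.201]
contact_force: [0.3, 1.2, -0.8]
opening: 0.0917
grip_force: 0.0
blue px [130.  68.] zt 0.065 encl (0.514,0.448) r0.0523 | RIM (0.5163,0.4675) R0.0294 n948 ear ang -1.70 len 0.048 n150
white px [240.  59.] zt 0.064 encl (0.539,0.324) r0.1007 | RIM (0.6019,0.3041) R0.0292 n421
  turn 0.000 -> q6 ~ 0.99 (at q1 -0.38)
  turn -3.142 -> q6 ~ -2.15 (at q1 -0.38)
to (0.45, -0.18, 0.404) shift [-76.7 474.6  -2.5] now [0.4309 0.3004 0.4014] yaw 0.200 t 24.6 rows>= 12.0 1.0
```

View pics/w4.png

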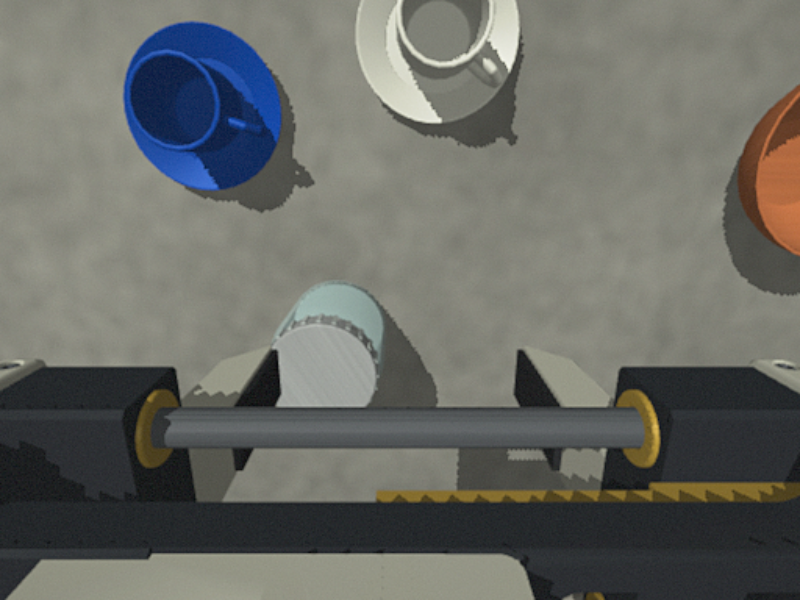

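View pics/s4.png

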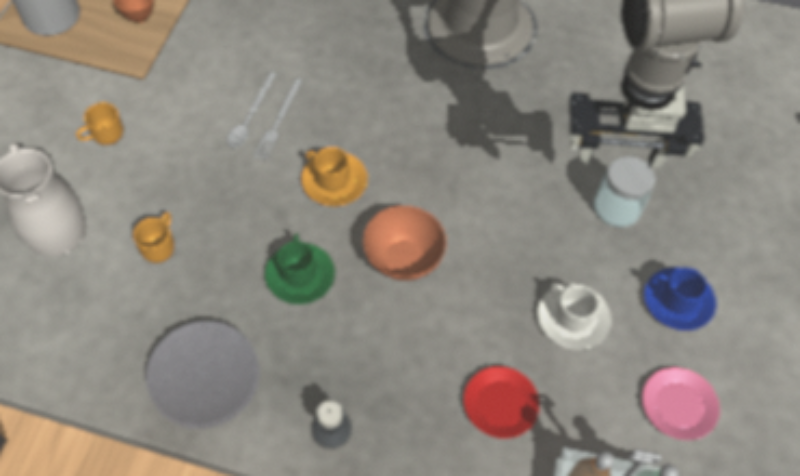

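Both views show all four cups upright on their own saucers. In the wrist view the blue rim is at (173,100) and the white rim at (445,25), both centred. I'll check the green and yellow pair from above.

```bash
python3 -m crank '[[1,-5,36,0,0],[1,-12,76,0,0],[1,-19,116,0,0],[1,-25,156,0,0],[1,-32,196,0,0],[1,-38,236,0,0],[1,-45,276,0,0],[1,-51,316,0,0],[1,-58,356,0,0],[1,-64,396,0,0],[1,-70,436,0,0],[1,-76,474,0,0]]'
python3 -m crank '[[1,0,0,0,0],[1,0,0,0,0],[1,0,0,0,0]]'
python3 - <<'E'
from cell import telemetry, vision
from h import *
c=vision.get_calibration("wrist");p,d=vision.read_camera("wrist")
np.savez("pics/w5.npz",p=p,d=d,K=c["camera_matrix"],r=c["rvec"],t=c["tvec"])
cv2.imwrite("pics/w5.png",cv2.resize(p[:,:,::-1],(800,600)))
measure("pics/w5.npz")
E
```

```text
time: 25.6
tool_pos: [0.4493, -0.1819, 0.4016]
tool_rot: [3.141, -0.0, 0.199]
contact_force: [0.1, 0.6, -0.6]
opening: 0.0919
grip_force: 0.0
time: 25.85
tool_pos: [0.4494, -0.1794, 0.4013]
tool_rot: [-3.141, 0.001, 0.198]
contact_force: [-0.1, 0.8, 0.0]
opening: 0.0916
grip_force: 0.0
yellow px [490.  22.] zt 0.059 encl (0.645,-0.376) r0.0299 | RIM (0.6637,-0.3919) R0.0086 n126 ear ang -2.81 len 0.038 n13
yellow px [243. 158.] zt 0.064 encl (0.462,-0.166) r0.0552 | RIM (0.4558,-0.1652) R0.0292 n589 ear ang -1.83 len 0.045 n125
green px [271.  16.] zt 0.056 encl (0.624,-0.162) r0.0486 | RIM (0.6184,-0.1729) R0.0050 n89
```

View pics/w5.png

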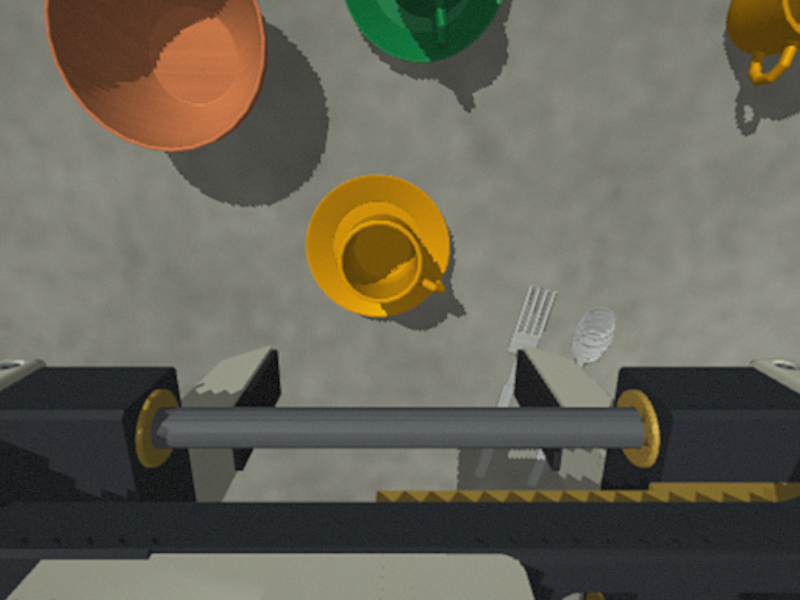

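The yellow cup is centred, with its rim at (381,260) inside its saucer. The green pair is cut off at the top edge, so I'll move forward for one more look.

```bash
python3 -m crank '[[1,35,0,0,0],[1,70,0,0,0],[1,100,0,0,0],[1,120,0,0,0],[1,120,0,0,0],[1,120,0,0,0],[1,120,0,0,0]]'
python3 - <<'E'
from cell import telemetry, vision
from h import *
c=vision.get_calibration("wrist");p,d=vision.read_camera("wrist")
np.savez("pics/w6.npz",p=p,d=d,K=c["camera_matrix"],r=c["rvec"],t=c["tvec"])
measure("pics/w6.npz")
E
```

```text
time: 26.48
tool_pos: [0.5665, -0.155, 0.4016]
tool_rot: [-3.141, 0.001, 0.2]
contact_force: [-0.0, -0.3, -0.0]
opening: 0.092
grip_force: 0.0
yellow px [482. 121.] zt 0.059 encl (0.671,-0.391) r0.0430 | RIM (0.6826,-0.4055) R0.0284 n416 ear ang 3.08 len 0.047 n171
yellow px [244. 235.] zt 0.065 encl (0.479,-0.161) r0.0522 | RIM (0.4573,-0.1645) R0.0283 n295 ear ang 0.12 len 0.140 n125
green px [271.  93.] zt 0.064 encl (0.654,-0.157) r0.0536 | RIM (0.6569,-0.1594) R0.0292 n648 ear ang -2.79 len 0.045 n105
```

All four cups are within about 3 mm of their saucer centres, with rims at 64–65 mm, so I'm handing in.

```bash
python3 -c "
from cell import ticket
print(ticket.hand_in())"
```

```text
the job is handed in; nothing more can be done
None
```

The job is handed in at about 26.5 s of robot time: all four cups stand upright on their own-colour saucers, each measured within about 3 mm of centre; no verdict was returned.

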